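# Twist a sprung hold-down nut into the router bed's channel

## Task

Take the red-handled spring nut from the wooden rack and fit it into the channel rail between the two yellow tabs: lower it in lengthwise, press it down against its spring until it is under the lips, turn it a quarter turn clockwise (seen from above) and ease it up so that its grooves catch the lips, then tug it upwards with about 15 N for half a second to prove that it holds. Let go of it and leave it sitting there; never push or pull with more than about 25 N, and leave the foam pieces, the nozzle and the wrench alone.

Things in the scene. Friction and masses are not known exactly. Their poses are not given: they have to be found in the camera images.
- nut: sprung twist nut, 0.11 to 0.18 kg, upright in the rack. Steel head 36 (x) by 19.5 (y) by 9 mm high; origin: centre of the head's underside, z up. Grooves 4 mm wide, 3 mm deep cross its top along y, 12.3 mm either side of the middle. Corners +x-y and -x+y are relieved: in the channel it turns only clockwise from above; the other corners stop it a few degrees past the quarter turn
- nut_grip (a point): middle of the nut's red grip bar, 59 mm above the nut's origin: bar 56 mm long along the nut's x, 14 mm thick along its y, 28 mm high, white line on top along x, on a 12 mm stem
- nut_foot (a point): tip, at rest, of the nut's 6 mm thick sprung foot pin, 22 mm below the nut's origin; it pushes back with 0.9 N per mm pressed in, travel 13 mm (the point does not move as it is pressed in)
- rack: wooden rack, fixed, 90 (x) by 130 (y) by 34 mm high; origin at the centre of its underside. Two 19 mm round holes, 30 mm deep, at own y +32 mm (the nut's) and -32 mm (empty). The nut's head rests on the rack's top, its foot hangs in the hole
- rail: pair of blue end brackets, fixed to the board; origin on the board's top midway between them, x along the rail. Between them lies a lipped aluminium channel, 280 mm long, 42 wide, 30 high, its floor the board. It is screwed through slots: its centre line, parallel to x, lies up to 7 mm to either side (y) of the origin, not measured. It does not give sideways or downwards
- rail_top (a point): point 30 mm above the rail's origin, at the height of the channel's top. The slot there is 22 mm wide; lips 2.5 mm thick hang 7 mm down on both sides, so their lower edges are 23 mm above the board; the room inside is 37 mm wide. Caught, the nut's origin is 17 mm above the board with its x across the rail; to turn, it must be pressed below 14 mm
- mark: two yellow tabs, 24 mm along the rail, 30 mm wide, 3 mm thick, flat on the board on both sides of the channel; origin on the board's top between them, on the rail's measured centre line. The nut's stem belongs between them, at most 12 mm along the rail from this origin
- board: wood-chip spoil board, fixed, 600 by 900 mm, 12 mm thick; origin at the centre of its underside (on the table)
- foam_model: bystander: cream foam model, 105 (x) by 180 (y) by 71 mm high, loose; origin at the centre of its underside
- nozzle: bystander: black dust nozzle, upright, 54 mm in diameter, 87 mm high, loose; origin at the centre of its underside
- offcut: bystander: cream foam bar, 50 (x) by 150 (y) by 30 mm, loose; origin at the centre of its underside
- wrench: bystander: wrench about 150 mm long along own x, lying flat, loose
- channel (a joint): rise of the channel off the board (m), 0 at rest: its mounting washers are rubber, so an upward pull on the lips lifts it by about 1 mm per 10 N once its 5 N weight is taken up, 4 mm at most; let go, it drops back. Caught, the nut's spring alone (3 N net) does not lift it

How it is judged:
On the way, in this order (a step that is already met when the one before it is completed fails the run):
1. the nut's head is under the lips between the tabs, still lengthwise (z of nut in the frame of mark below 0.015 m and x of nut in the frame of mark between -0.014 and 0.014 m and y of nut in the frame of rail between -0.0105 and 0.0105 m and angle between the x axis of nut and the x axis of rail, either way round below 0.35 rad), for 0.05 s.
2. it is turned a quarter turn under the lips (z of nut in the frame of mark below 0.0155 m and angle between the x axis of nut and the y axis of rail, either way round below 0.2 rad), for 0.05 s.
3. caught in the lips, it is tugged upwards so that the channel rises by 0.7 mm or more (about 12 N on the lips) for 0.3 s, and holds (z of nut in the frame of mark between 0.0155 and 0.0225 m and angle between the x axis of nut and the y axis of rail, either way round below 0.1 rad and value of joint channel above 0.0007 m), for 0.3 s.
At the end, for the whole second after the job is handed in: The nut sits caught under the lips: its origin 15.5 to 18.5 mm above the board, its x axis across the rail within 0.1 rad, upright within 0.1 rad, within 12 mm of the tabs' middle along the rail, inside the channel, released and at rest, the channel back down (risen by less than 0.5 mm) (z of nut in the frame of mark between 0.0155 and 0.0185 m and x of nut in the frame of mark between -0.012 and 0.012 m and y of nut in the frame of rail between -0.0105 and 0.0105 m and angle between the x axis of nut and the y axis of rail, either way round below 0.1 rad and angle between nut's own z axis and vertical below 0.1 rad and linear speed of nut below 0.01 m/s and value of joint channel below 0.0005 m); the robot touches nothing.
It fails at once if the nut strikes or is forced against the rail with more than 60 N (contact force between nut and rail above 60 N).
It fails at once if the nut is pressed on the board with more than 40 N (contact force between nut and board above 40 N).
It fails at once if a bystander is moved (distance of any of foam_model, nozzle, offcut, wrench from where it was at the start of the episode above 0.015 m).
It also fails if it takes over 70 s, if anything falls off the work surface, if the arm or the gripper's body presses on something with over 40 N, if the wrist force passes 120 N, or if a joint passes its speed limit or range.

## Robot

A 7-joint arm with a two-finger parallel gripper is mounted at the origin on the work surface. World frame = base frame: x ahead of the robot, y to its left, z up, the work surface at z = 0. Lengths are in m, angles in rad, forces in N, time in s.
With the tool pointing down it reaches from about 0.4 to 0.875 m from the base axis. Payload 4.4 kg.
Tool frame: the origin (TCP) lies between the finger pads; the fingertips stand 11 mm ahead of it and the grasp point (between the pads) lies 8 mm behind it; z points along the fingers, y is the direction in which the jaws open and shut (so a half turn about z gives the same grasp; the last joint's range is limited). The gripper opens to 85 mm and grips with 20 to 120 N. Pads are 22 mm wide; open, the fingers measure 114 mm over their backs; the gripper's body (76 mm by 85 mm) begins 54 mm behind the grasp point. The pads swing forward as they close: fully open they stand 13 mm farther back than shut.
Start: joints at [-1.33, 0.628, 0.038, 1.517, -0.027, 0.996, -0.02], TCP at [0.196, 0.62, 0.242] pointing down, gripper open.
Joint ranges: [-3.06, 3.06], [-0.37, 2.12], [-1.25, 1.32], [0.18, 2.47], [-1.1, 4.24], [0.23, 1.98], [-2.94, 2.94]. Speed limits (rad/s): [2.57, 2.57, 3.14, 3.14, 3.14, 3.14, 3.14].

## Interface

Orientations are given as a unit quaternion [w, x, y, z].
In Python, from plant import r gives the robot as it stands.
- The arm moves only by the shell command python3 -m jog 'ROWS' [OPENING] [FORCE]. ROWS is JSON, a list of rows, each a list of 4 numbers: the shift along the world's x, y, z in m, then the turn about the world's z in rad. A call has 1 to 8 rows; each row shifts and turns the pose as measured when the row begins; what a row does not reach is not made up. A row lasts 1/12 s, in which the tool goes at most 41.7 mm and 7.16 degrees, less where a joint would pass 70% of its speed; a pose out of reach is approached as far as the arm can. A call is refused whole if a number of a shift passes 0.0417 or a number of a turn 0.125, either way. A call with a gripper value outside its range is refused whole. OPENING is the closure in counts, from 0 (fully open) to 255 (shut), set as the call begins (- or left out, the last holds). The fingers move at their own pace and stop on an object; FORCE is the grip in N (left out, the last holds). Time passes only in rows, so rows that do not move let the fingers close. It gives the time, the measured TCP pose, the force and the opening at its end, in the units of the state.
- r.sense(): the state, without advancing time (a new reading comes with each control period).
- r.capture(name): name is "scene" or "side" or "wrist"; returns a dict with "color" (384x512x3 uint8, blue, green, red), "fx", "fy", "cx", "cy" (pixels), "k1" (the pictures are not rectified: a ray, as slopes to the right and down, at radius r is drawn at 1 + k1 r^2 times it, then the intrinsics apply), "extrinsics" (4x4, takes a point from camera to world coordinates); the wrist camera has in their place "tool_from_camera" (4x4, takes a point from camera to tool coordinates, whose origin is the TCP and whose axes are the flange's). Camera axes: x right, y up, looking along -z (the intrinsics and any distortion apply to the point x, -y, -z); pixel columns grow to the right and rows downward; lengths in m; the calibration is good to about 2 mm. A picture is of the moment at which its call begins: read the wrist's pose just before it. There is no depth.
- r.job_done(): hands the job in, once; it reports no verdict.
The state is a dict: "time": time; "qpos": joint angles; "joint_velocities": joint speeds; "joint_torque": joint torques, N m; "tool_pos": TCP position; "tcp_rot": TCP orientation; "contact_force": force on the tool from outside, world axes, zero at the start; "torque": the same for the moment, N m; "grip_width": opening from 0.0 (shut) to 1.0 (fully open).
Only numpy, scipy, OpenCV 4.12 (cv2) and the standard library are available. Lean on these libraries where they do the work, as an engineer would, in place of code of your own. Each camera call takes 0.05 s, during which the arm holds its last target.

## Working session

There is one attempt and no reset: what is moved stays moved. The work goes in short steps, Python scripts to look and compute and a shell command to move; the robot and the scene stay as the last step left them, time stands still between calls to the robot, and variables do not carry over. Pictures are saved under pics/ and viewed, and the job is handed in when it is done.

```bash
ls; mkdir -p pics; python3 - <<'E'
from plant import r
import cv2,json
s=r.sense(); print({k:s[k] for k in ('time','tool_pos','tcp_rot','contact_force','grip_width')})
for n in ("scene","side","wrist"):
    c=r.capture(n); cv2.imwrite(f"pics/{n}0.png",c["color"])
    print(n,{k:(v.tolist() if hasattr(v,'tolist') else v) for k,v in c.items() if k!="color"})
E
```

```text
pics
{'time': 0.0, 'tool_pos': array([0.19606688, 0.61909782, 0.2413955 ]), 'tcp_rot': array([-1.59637899e-04,  1.52816059e-01,  9.88254202e-01, -9.27190711e-04]), 'contact_force': array([ 0.2341453 ,  0.5974228 , -0.15315325]), 'grip_width': 1.001819971288757}
scene {'fx': 404.96149714902356, 'fy': 404.96149714902356, 'cx': 250.89734089973348, 'cy': 185.55723476369224, 'k1': -0.015583396446621427, 'extrinsics': [[-0.5046422295984081, -0.6670465432636254, 0.5480740180176358, 1.0755753323041202], [0.863310463070039, -0.38578952605232436, 0.3253636211104705, 0.30790359019804203], [-0.005591463112858496, 0.6373502574788615, 0.7705539467369474, 0.780168107085586], [0.0, 0.0, 0.0, 1.0]]}
side {'fx': 388.1035994128591, 'fy': 388.1035994128591, 'cx': 253.38515270632712, 'cy': 186.9354683624029, 'k1': -0.10839162620787796, 'extrinsics': [[0.8132987847069875, 0.4283602459155643, -0.3937671729757248, 0.2698269577517086], [-0.5817508119190327, 0.6109179245853597, -0.536977915981526, -0.4266246231521258], [0.010539431943100494, 0.665797859067956, 0.746057726476204, 0.6832770241247876], [0.0, 0.0, 0.0, 1.0]]}
wrist {'fx': 329.334812843507, 'fy': 329.334812843507, 'cx': 255.4983133062412, 'cy': 188.18903748388013, 'k1': -0.08036577904860616, 'tool_from_camera': [[-0.0009951020954226013, 0.9515263689141126, 0.3075655686726653, 0.07948427531900945], [0.9999994592734706, 0.0010397616831788264, 1.866560824170197e-05, 0.001088770384915061], [-0.00030203407493711366, 0.30756542093798916, -0.9515268890675926, -0.13184859961058082], [0.0, 0.0, 0.0, 1.0]]}
```

View pics/scene0.png

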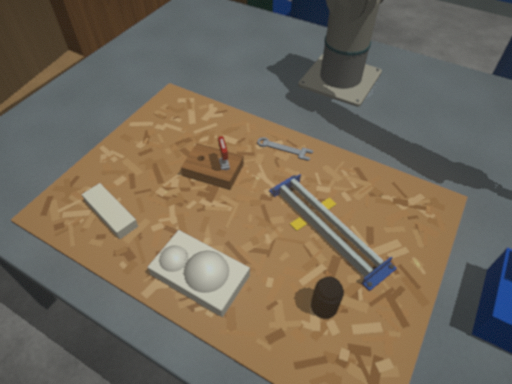

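View pics/side0.png

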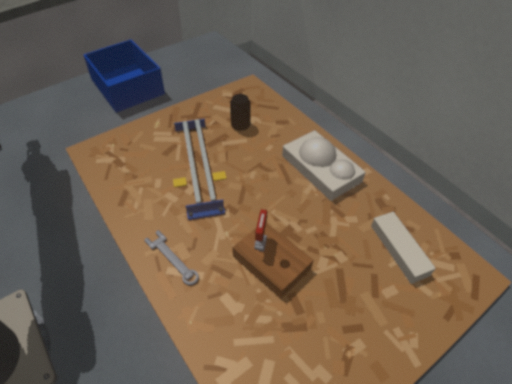

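View pics/wrist0.png

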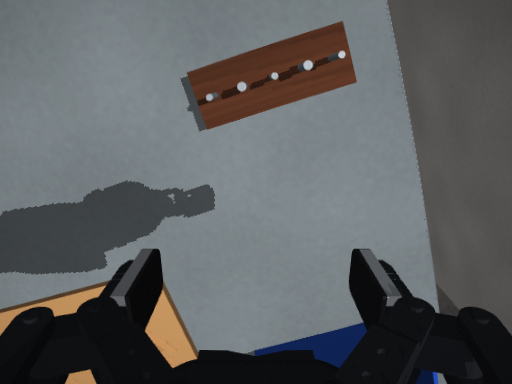

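The scene picture shows the nut (red, 222,148) in the rack, the tabs at (299,223) and (328,204), and the rail ends at (286,186) and (378,273). In the side picture the nut is at (262,222). The wrist camera doesn't see the workpieces yet.

```bash
cat > h.py <<'E'
import numpy as np, cv2
from scipy.spatial.transform import Rotation as R
def rot(q): return R.from_quat([q[1],q[2],q[3],q[0]]).as_matrix()
def ext(c,s=None):
    if 'extrinsics' in c: return np.array(c['extrinsics'])
    T=np.eye(4);T[:3,:3]=rot(s['tcp_rot']);T[:3,3]=s['tool_pos']
    return T@np.array(c['tool_from_camera'])
def KD(c): return np.array([[c['fx'],0,c['cx']],[0,c['fy'],c['cy']],[0,0,1.]]),np.array([c['k1'],0,0,0,0])
def rays(c,T,uv):
    K,D=KD(c); p=cv2.undistortPoints(np.array(uv,float).reshape(-1,1,2),K,D).reshape(-1,2)
    d=np.c_[p[:,0],-p[:,1],-np.ones(len(p))]@T[:3,:3].T
    return T[:3,3],d
def plane(c,T,uv,z):
    o,d=rays(c,T,uv); return o+d*((z-o[2])/d[:,2])[:,None]
def proj(c,T,X):
    K,D=KD(c); X=(np.atleast_2d(X)-T[:3,3])@T[:3,:3]
    X=X*[1,-1,-1]; return cv2.projectPoints(X,np.zeros(3),np.zeros(3),K,D)[0].reshape(-1,2)
def tri(c1,T1,u1,c2,T2,u2):
    o1,d1=rays(c1,T1,[u1]);o2,d2=rays(c2,T2,[u2]);d1=d1[0];d2=d2[0]
    A=np.c_[d1,-d2];t=np.linalg.lstsq(A,o2-o1,rcond=None)[0]
    a=o1+t[0]*d1;b=o2+t[1]*d2;return (a+b)/2,np.linalg.norm(a-b)
def blobs(img,lo,hi,amin=15):
    h=cv2.cvtColor(img,cv2.COLOR_BGR2HSV);m=cv2.inRange(h,np.array(lo),np.array(hi))
    n,l,st,ce=cv2.connectedComponentsWithStats(m)
    return [(st[i,4],ce[i].round(1).tolist(),st[i,:4].tolist()) for i in range(1,n) if st[i,4]>=amin],m,l
E
python3 - <<'E'
from plant import r
from h import *
s=r.capture('scene');d=r.capture('side')
for n,c in (('scene',s),('side',d)):
    print(n,'yellow',blobs(c['color'],(22,150,120),(35,255,255))[0]); print('red',blobs(c['color'],(0,170,80),(5,255,255))[0],blobs(c['color'],(174,150,80),(180,255,255))[0]);print('blue',blobs(c['color'],(110,100,50),(130,255,255),40)[0])
E
```

```text
scene yellow [(np.int32(91), [328.7, 202.8], [322, 198, 14, 11]), (np.int32(129), [297.9, 223.3], [290, 217, 17, 13])]
red [(np.int32(16), [223.8, 150.7], [222, 149, 5, 5])] []
blue [(np.int32(115), [282.3, 7.5], [273, 0, 20, 16]), (np.int32(43), [282.8, 183.6], [275, 178, 17, 12]), (np.int32(1433), [494.7, 299.6], [472, 248, 40, 104]), (np.int32(361), [378.2, 274.2], [364, 258, 31, 32])]
side yellow [(np.int32(86), [218.9, 175.6], [213, 172, 13, 8]), (np.int32(87), [179.4, 181.7], [173, 178, 13, 9])]
red [(np.int32(41), [259.3, 230.6], [256, 226, 8, 9])] []
blue [(np.int32(3709), [124.4, 74.2], [84, 40, 80, 72]), (np.int32(112), [205.4, 213.0], [193, 210, 27, 8])]
```

```bash
python3 - <<'E'
from plant import r
from h import *
s=r.capture('scene');d=r.capture('side');Ts=ext(s);Td=ext(d)
print('nut',tri(s,Ts,(222,148),d,Td,(261.5,222)))
a=plane(s,Ts,[(328.7,202.8),(297.9,223.3),(286,186),(378,273)],.015);print(a.round(3))
b=plane(d,Td,[(179.4,181.7),(218.9,175.6),(205.4,208),(190,126)],.015);print(b.round(3))
for n,c,(x,y,w,h) in(('s',s,(165,120,250,180)),('d',d,(130,100,200,200))):
    cv2.imwrite(f'pics/{n}_z.png',cv2.resize(c['color'][y:y+h,x:x+w],None,fx=3,fy=3,interpolation=cv2.INTER_CUBIC))
# rack hole
print(plane(s,Ts,[(200,158)],.046),plane(d,Td,[(285,264)],.046))
E
```

```text
nut (array([ 0.53442348, -0.09157623,  0.10908196]), np.float64(0.0014008870267080236))
[[0.485 0.171 0.015]
 [0.574 0.134 0.015]
 [0.49  0.06  0.015]
 [0.603 0.333 0.015]]
[[0.49  0.167 0.015]
 [0.577 0.131 0.015]
 [0.5   0.064 0.015]
 [0.611 0.331 0.015]]
[[ 0.5399214 -0.1571389  0.046    ]] [[ 0.54189254 -0.15995841  0.046     ]]
```

View pics/s_z.png

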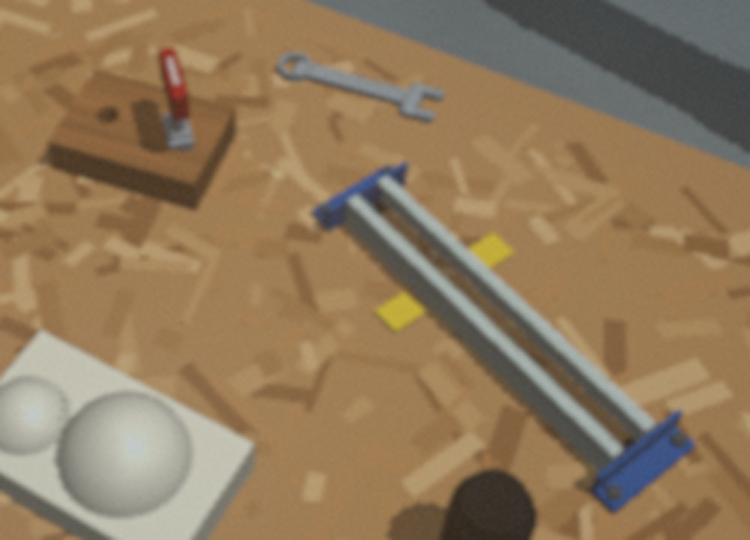

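View pics/d_z.png

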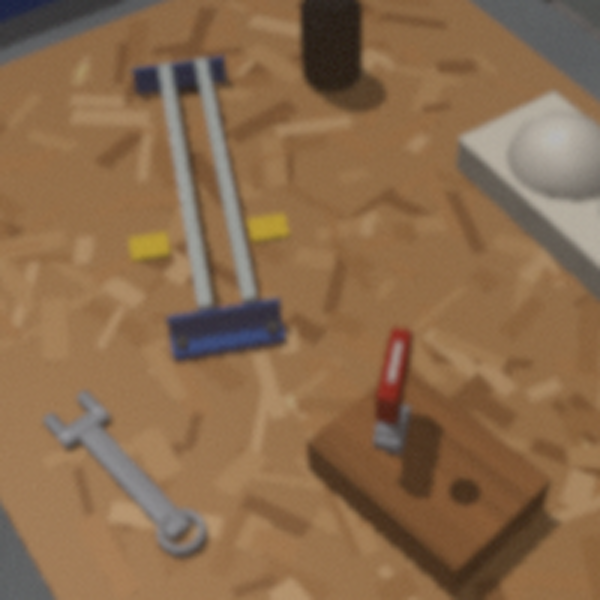

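Nut bar is near (0.534, -0.092). I'll move the wrist over it.

```bash
python3 -m jog '[[0.016,-0.036,0,0],[0.016,-0.036,0,0],[0.016,-0.036,0,0],[0.016,-0.036,0,0],[0.016,-0.036,0,0],[0.016,-0.036,0,0],[0.016,-0.036,0,0],[0.016,-0.036,0,0]]'; python3 -m jog '[[0.016,-0.036,0,0],[0.016,-0.036,0,0],[0.016,-0.036,0,0],[0.016,-0.036,0,0],[0.016,-0.036,0,0],[0.016,-0.036,0,0],[0.016,-0.036,0,0],[0.016,-0.036,0,0]]'
```

```text
time: 1.02
tool_pos: [0.3194, 0.3295, 0.2411]
tcp_rot: [-0.002, 0.144, 0.99, 0.004]
contact_force: [1.3, -0.1, -0.0]
grip_width: 0.995
time: 1.68
tool_pos: [0.4516, 0.0269, 0.244]
tcp_rot: [0.001, 0.143, 0.99, 0.007]
contact_force: [0.7, 1.1, 0.0]
grip_width: 1.007
```

```bash
python3 -m jog '[[0.016,-0.024,0,0],[0.016,-0.024,0,0],[0.016,-0.024,0,0],[0.016,-0.024,0,0],[0.016,-0.022,0,0],[0,0,0,0]]'; python3 - <<'E'
from plant import r
from h import *
st=r.sense();c=r.capture('wrist');T=ext(c,st);cv2.imwrite('pics/w1.png',c['color'])
print(st['tool_pos'],st['tcp_rot'])
np.save('w1.npy',T)
E
```

```text
time: 2.18
tool_pos: [0.5372, -0.1094, 0.2456]
tcp_rot: [0.005, 0.15, 0.989, 0.004]
contact_force: [-0.2, -0.5, -0.7]
grip_width: 1.002
[ 0.53716857 -0.10936303  0.24560489] [0.00493297 0.14977716 0.98869827 0.00426615]
```

View pics/w1.png

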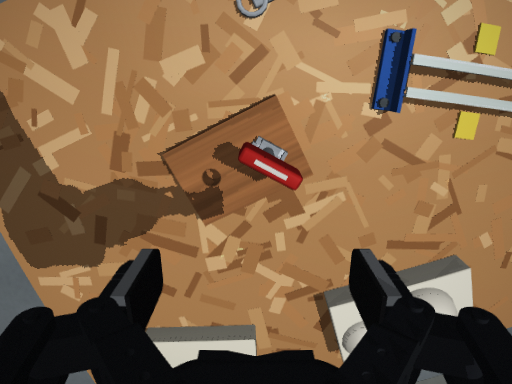

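The wrist view shows the red bar at about (270,166) with its white line, the head below it, the rail's near end and both tabs at right (488,38) and (467,125).

```bash
python3 - <<'E'
from plant import r
from h import *
st=r.sense();c=r.capture('wrist');T=ext(c,st);img=c['color']
h=cv2.cvtColor(img,cv2.COLOR_BGR2HSV)
sub=np.zeros(h.shape[:2],np.uint8);sub[130:200,220:320]=255
red=(cv2.inRange(h,(0,170,60),(6,255,255))|cv2.inRange(h,(172,150,60),(180,255,255)))&sub
pts=cv2.findNonZero(cv2.morphologyEx(red,cv2.MORPH_CLOSE,np.ones((7,7))))
print('red',len(pts),cv2.minAreaRect(pts))
w=cv2.inRange(h,(0,0,150),(180,110,255))&cv2.erode(cv2.morphologyEx(red,cv2.MORPH_CLOSE,np.ones((9,9))),np.ones((3,3)))
p=cv2.findNonZero(w);rr=cv2.minAreaRect(p);print('white',len(p),rr)
b=cv2.boxPoints(rr);X=plane(c,T,b,.119);e=[X[0]-X[1],X[1]-X[2]];e=max(e,key=np.linalg.norm)
print('line ctr',X.mean(0),'len',np.linalg.norm(e),'yaw nut x',np.degrees(np.arctan2(e[1],e[0])))
print('tool x yaw',np.degrees(np.arctan2(*rot(st['tcp_rot'])[[1,0],0])), 'tilt',rot(st['tcp_rot'])[:,2])
# yellow tabs
bl,_,_=blobs(img,(22,150,120),(35,255,255),50);print(bl)
Y=plane(c,T,[x[1] for x in bl],.015);print(Y)
cv2.imwrite('pics/w1z.png',cv2.resize(img[120:210,200:330],None,fx=5,fy=5,interpolation=cv2.INTER_CUBIC))
E
```

```text
red 1394 ((267.837158203125, 168.8738555908203), (68.54129028320312, 21.469947814941406), 28.300758361816406)
white 199 ((268.22027587890625, 172.52838134765625), (36.65120315551758, 5.406702518463135), 27.897268295288086)
line ctr [ 0.53119865 -0.09209337  0.119     ] len 0.030144214100333442 yaw nut x -135.8528345951208
tool x yaw 162.8420669062567 tilt [ 0.00864109  0.00897119 -0.99992242]
[(np.int32(604), [485.6, 41.6], [473, 26, 26, 32]), (np.int32(530), [464.7, 127.7], [452, 114, 26, 29])]
[[0.48945155 0.17019017 0.015     ]
 [0.57595137 0.13391583 0.015     ]]
```

View pics/w1z.png

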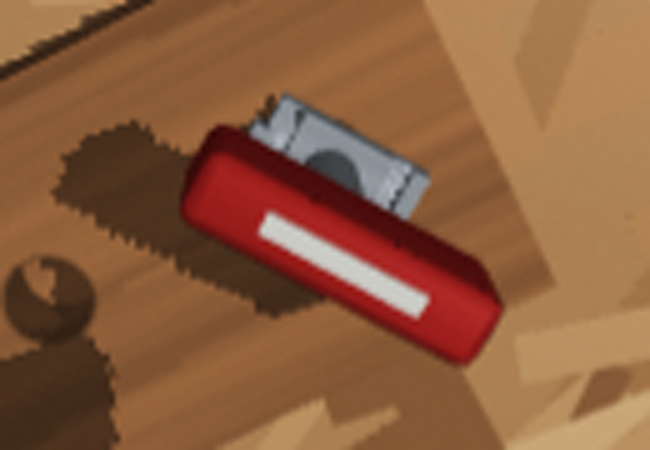

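```bash
python3 -m jog '[[0,0.002,0,0.12],[0,0.002,0,0.12],[0,0.003,-0.005,0.12],[0,0.003,-0.005,0.12],[-0.002,0.003,-0.005,0.12],[-0.002,0.003,-0.005,0.12],[-0.002,0,-0.005,0.12],[0,0,-0.005,0.12]]'; python3 -m jog '[[0,0,0,0.11],[0,0,0,0]]'; python3 - <<'E'
from plant import r
from h import *
st=r.sense();c=r.capture('wrist');T=ext(c,st);img=c['color']
cv2.imwrite('pics/w2.png',img)
h=cv2.cvtColor(img,cv2.COLOR_BGR2HSV)
red=(cv2.inRange(h,(0,170,60),(6,255,255))|cv2.inRange(h,(172,150,60),(180,255,255)))
w=cv2.inRange(h,(0,0,150),(180,110,255))&cv2.erode(cv2.morphologyEx(red,cv2.MORPH_CLOSE,np.ones((11,11))),np.ones((3,3)))
p=cv2.findNonZero(w);rr=cv2.minAreaRect(p);print('white',len(p),rr)
b=cv2.boxPoints(rr);X=plane(c,T,b,.119);e=[X[0]-X[1],X[1]-X[2]];e=max(e,key=np.linalg.norm)
print('line ctr',X.mean(0),'len',np.linalg.norm(e),'yaw nut x',np.degrees(np.arctan2(e[1],e[0])))
print('tool x yaw',np.degrees(np.arctan2(*rot(st['tcp_rot'])[[1,0],0])), 'z',rot(st['tcp_rot'])[:,2])
print(st['tool_pos'],st['qpos'],st['contact_force'])
E
```

```text
time: 2.95
tool_pos: [0.5229, -0.0746, 0.2155]
tcp_rot: [-0.002, -0.344, 0.939, 0.009]
contact_force: [-0.7, -0.6, -1.0]
grip_width: 1.002
time: 3.12
tool_pos: [0.5205, -0.0707, 0.2148]
tcp_rot: [-0.004, -0.402, 0.916, 0.01]
contact_force: [0.6, -0.1, -0.4]
grip_width: 1.003
white 228 ((220.21192932128906, 182.5064239501953), (5.603488445281982, 39.163841247558594), 1.7357046604156494)
line ctr [ 0.53118261 -0.09219922  0.119     ] len 0.02959032702430225 yaw nut x 43.66239349279195
tool x yaw -132.5970936202275 z [-0.01514918  0.01579944 -0.99976041]
[ 0.52050664 -0.07073465  0.21478241] [ 0.21777407  0.4984917  -0.18500974  1.87636871  0.1027403   0.79260586
  2.37946181] [ 0.56366696 -0.05788396 -0.36808361]
```

View pics/w2.png

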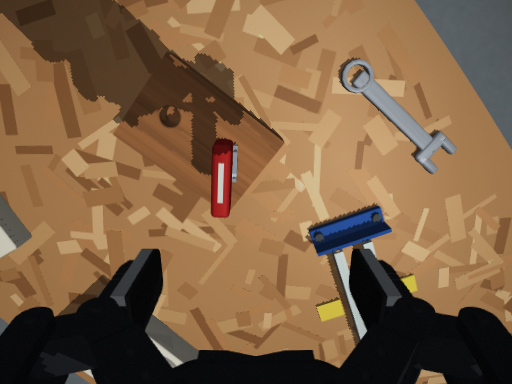

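```bash
python3 -m jog '[[0.004,-0.008,-0.01,-0.03],[0.004,-0.008,-0.01,-0.03],[0.003,-0.006,-0.01,0],[0,0,-0.01,0],[0,0,0,0]]'; python3 - <<'E'
from plant import r
from h import *
st=r.sense();c=r.capture('wrist');T=ext(c,st);img=c['color']
cv2.imwrite('pics/w3.png',img)
h=cv2.cvtColor(img,cv2.COLOR_BGR2HSV)
red=(cv2.inRange(h,(0,170,60),(6,255,255))|cv2.inRange(h,(172,150,60),(180,255,255)))
w=cv2.inRange(h,(0,0,150),(180,110,255))&cv2.erode(cv2.morphologyEx(red,cv2.MORPH_CLOSE,np.ones((11,11))),np.ones((3,3)))
p=cv2.findNonZero(w);rr=cv2.minAreaRect(p)
b=cv2.boxPoints(rr);X=plane(c,T,b,.119);e=[X[0]-X[1],X[1]-X[2]];e=max(e,key=np.linalg.norm)
print('line ctr',X.mean(0),'len',np.linalg.norm(e),'yaw nut x',np.degrees(np.arctan2(e[1],e[0])))
print('tool x yaw',np.degrees(np.arctan2(*rot(st['tcp_rot'])[[1,0],0])), 'z',rot(st['tcp_rot'])[:,2])
print(st['tool_pos'],X.mean(0)-st['tool_pos'])
E
```

```text
time: 3.58
tool_pos: [0.5323, -0.0944, 0.1713]
tcp_rot: [-0.003, -0.365, 0.931, 0.01]
contact_force: [-0.2, 0.4, -0.9]
grip_width: 0.998
line ctr [ 0.5314826  -0.09237581  0.119     ] len 0.03027118879531673 yaw nut x -137.02373885247658
tool x yaw -137.16461237289263 z [-0.01296736  0.01536359 -0.99979788]
[ 0.53233146 -0.09444486  0.17131087] [-0.00084886  0.00206905 -0.05231087]
```

```bash
python3 -m jog '[[-0.001,0.002,-0.012,0],[0,0,-0.012,0],[0,0,-0.012,0],[0,0,-0.012,0],[0,0,-0.012,0],[0,0,-0.006,0],[0,0,0,0]]'; python3 - <<'E'
from plant import r
from h import *
st=r.sense();print(st['tool_pos'],rot(st['tcp_rot'])[:,2],st['contact_force'])
E
```

```text
time: 4.22
tool_pos: [0.5342, -0.0955, 0.1036]
tcp_rot: [-0.002, -0.362, 0.932, 0.008]
contact_force: [0.3, 0.7, 0.2]
grip_width: 1.002
[ 0.53415114 -0.09547095  0.10356099] [-0.0086488   0.01292445 -0.99987907] [0.28998028 0.65998889 0.23672256]
```

```bash
python3 -m jog '[[-0.002,0.002,-0.004,0],[-0.001,0.001,-0.002,0],[0,0,0,0]]'; python3 - <<'E'
from plant import r
from h import *
st=r.sense();c=r.capture('wrist');T=ext(c,st);img=c['color']
cv2.imwrite('pics/w4.png',img)
print('tool x yaw',np.degrees(np.arctan2(*rot(st['tcp_rot'])[[1,0],0])), 'z',rot(st['tcp_rot'])[:,2],st['tool_pos'])
E
```

```text
time: 4.47
tool_pos: [0.5317, -0.0926, 0.0979]
tcp_rot: [-0.001, -0.361, 0.933, 0.007]
contact_force: [-0.2, 0.5, 1.2]
grip_width: 1.002
tool x yaw -137.67953906487423 z [-0.00722665  0.01260775 -0.9998944 ] [ 0.53173077 -0.09258838  0.09794076]
```

View pics/w4.png

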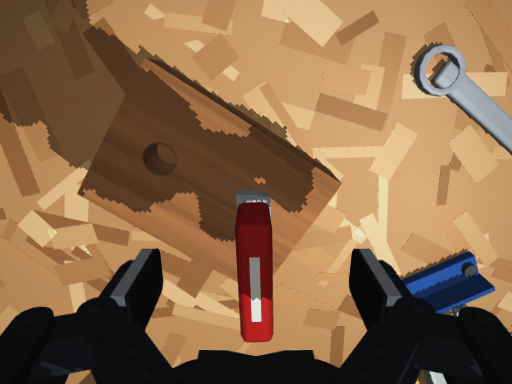

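The bar, at (255,270), stands centred between the open fingers and aligned with them. Closing.

```bash
python3 -m jog '[[0,0,0,0],[0,0,0,0],[0,0,0,0],[0,0,0,0],[0,0,0,0],[0,0,0,0],[0,0,0,0],[0,0,0,0]]' 255 90; python3 -m jog '[[0,0,0,0],[0,0,0,0],[0,0,0,0]]';  python3 - <<'E'
from plant import r
from h import *
st=r.sense();c=r.capture('wrist');T=ext(c,st);img=c['color']
cv2.imwrite('pics/w5.png',img)
print('tool x yaw',np.degrees(np.arctan2(*rot(st['tcp_rot'])[[1,0],0])), 'z',rot(st['tcp_rot'])[:,2],st['tool_pos'],st['contact_force'])
E
```

```text
time: 5.18
tool_pos: [0.5333, -0.0928, 0.1002]
tcp_rot: [0.001, -0.361, 0.933, 0.006]
contact_force: [0.8, 1.5, -0.4]
grip_width: 0.149
time: 5.43
tool_pos: [0.5334, -0.0928, 0.1002]
tcp_rot: [0.001, -0.361, 0.933, 0.006]
contact_force: [-0.0, -0.1, 0.5]
grip_width: 0.149
tool x yaw -137.6849817673264 z [-0.00292453  0.01193322 -0.99992452] [ 0.53336587 -0.09284005  0.10022   ] [-0.02056335 -0.11587053  0.46704538]
```

View pics/w5.png

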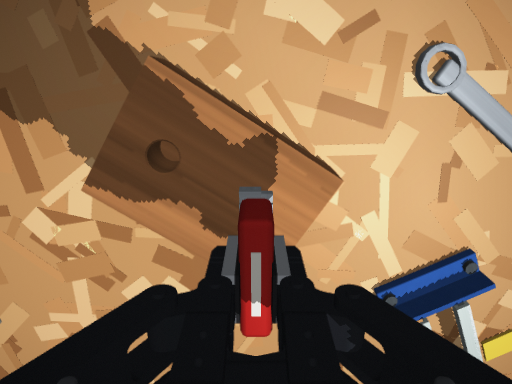

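The red bar is gripped centrally (255,265), with an opening of 0.149 (about 13–14 mm). Lifting it out of the hole.

```bash
python3 -m jog '[[0,0,0.006,0],[0,0,0.01,0],[0,0,0.015,0],[0,0,0.018,0],[0,0,0.018,0],[0,0,0.018,0],[0,0,0.018,0],[0,0,0.012,0]]'; python3 -m jog '[[-0.002,0.015,0,0.04],[-0.004,0.022,0,0.05],[-0.004,0.025,0,0.05],[-0.004,0.025,0,0.05],[-0.004,0.025,0,0.05],[-0.004,0.025,0,0.05],[-0.004,0.018,0,0.05],[0,0,0,0]]'; python3 - <<'E'
from plant import r
from h import *
st=r.sense();c=r.capture('wrist');T=ext(c,st);img=c['color']
cv2.imwrite('pics/w6.png',img);np.save('w6.npy',T)
print('tool x yaw',np.degrees(np.arctan2(*rot(st['tcp_rot'])[[1,0],0])), 'z',rot(st['tcp_rot'])[:,2],st['tool_pos'],st['contact_force'],st['grip_width'])
E
```

```text
time: 6.15
tool_pos: [0.529, -0.0923, 0.2209]
tcp_rot: [-0.003, -0.361, 0.932, 0.008]
contact_force: [0.9, -0.3, -1.5]
grip_width: 0.145
time: 6.82
tool_pos: [0.4989, 0.0728, 0.2268]
tcp_rot: [-0.0, -0.525, 0.851, 0.007]
contact_force: [0.1, 0.6, -1.2]
grip_width: 0.149
tool x yaw -116.73098972575872 z [-0.00739969  0.01088405 -0.99991339] [0.49894491 0.07277446 0.22681325] [ 0.07017793  0.60880605 -1.15028455] 0.1486770719633544
```

View pics/w6.png

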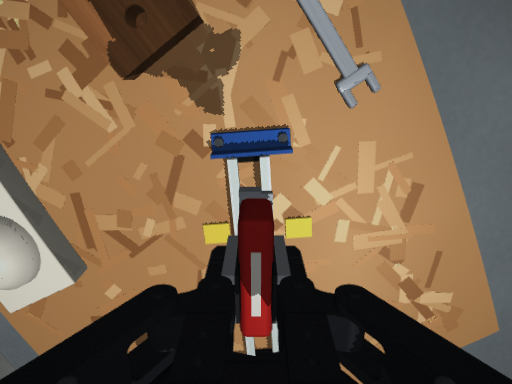

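The nut is held upright. The tabs show at (217,233) and (299,228) and the rail's near bracket at (251,142), but the gripper hides the channel by the tabs. I'll move along the rail past the tabs for a clear view of the lips.

```bash
python3 -m jog '[[0.006,0.015,0,0],[0.01,0.023,0,0.02],[0.01,0.023,0,0.02],[0.01,0.023,0,0.02],[0.01,0.023,0,0.02],[0.006,0.012,0,0],[0,0,0,0],[0,0,0,0]]'; python3 - <<'E'
from plant import r
from h import *
st=r.sense();c=r.capture('wrist');T=ext(c,st);img=c['color']
cv2.imwrite('pics/w7.png',img);np.save('w7.npy',T)
print('tool x yaw',np.degrees(np.arctan2(*rot(st['tcp_rot'])[[1,0],0])), 'z',rot(st['tcp_rot'])[:,2],st['tool_pos'],st['contact_force'],st['grip_width'])
bl,_,_=blobs(img,(22,150,120),(35,255,255),50);print(bl)
Y=plane(c,T,[x[1] for x in bl],.015);print(Y)
E
```

```text
time: 7.53
tool_pos: [0.5502, 0.1876, 0.2252]
tcp_rot: [-0.005, -0.555, 0.832, 0.004]
contact_force: [-0.5, -0.5, -0.9]
grip_width: 0.151
tool x yaw -112.56368429475094 z [-1.31650186e-02  7.11503788e-04 -9.99913084e-01] [0.55024514 0.1876471  0.2252041 ] [-0.46753062 -0.50386992 -0.85446762] 0.15134272789264033
[(np.int32(687), [208.6, 121.8], [194, 110, 31, 24]), (np.int32(700), [300.1, 121.5], [286, 110, 30, 24])]
[[0.57635997 0.13350451 0.015     ]
 [0.48930615 0.16960321 0.015     ]]
```

View pics/w7.png

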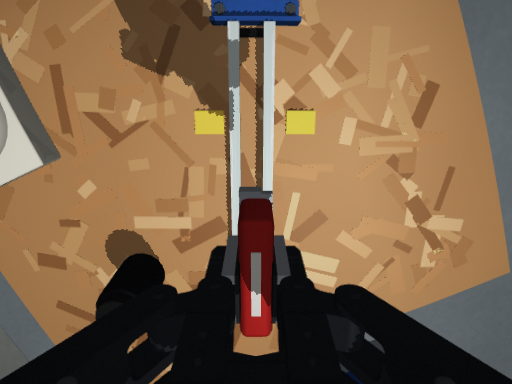

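The view is clear: tabs at (209,122) and (300,122), lips running from (233,25)/(268,25) down to (236,230)/(268,185). I'll extract the slot edges.

```bash
python3 - <<'E'
from plant import r
from h import *
st=r.sense();c=r.capture('wrist');T=ext(c,st);img=c['color']
h=cv2.cvtColor(img,cv2.COLOR_BGR2HSV)
m=np.array([.53283,.15155,.042]);a=np.radians(67.5);ex=np.array([np.cos(a),np.sin(a),0]);ey=np.array([-np.sin(a),np.cos(a),0])
for row in range(55,180,15):
    s=h[row,215:295,1];
    runs=[];on=False
    for i,v in enumerate(s<70):
        if v and not on: st0=i;on=True
        if not v and on:
            on=False
            if i-st0>4: runs.append((st0+215,i+215))
    if not runs: print(row,s.tolist());continue
    e=[x-.5 for q in runs for x in q]
    X=plane(c,T,[(u,row) for u in e],.042)-m
    print(row,runs,[(round(p@ex*1e3,1),round(p@ey*1e3,1)) for p in X])
cv2.imwrite('pics/w7z.png',cv2.resize(img[40:190,185:325],None,fx=4,fy=4,interpolation=cv2.INTER_NEAREST))
E
```

```text
55 [(228, 240), (263, 275)] [(np.float64(-62.9), np.float64(-24.3)), (np.float64(-62.9), np.float64(-13.5)), (np.float64(-62.8), np.float64(7.3)), (np.float64(-62.8), np.float64(18.1))]
70 [(228, 240), (263, 275)] [(np.float64(-49.9), np.float64(-24.6)), (np.float64(-49.9), np.float64(-13.7)), (np.float64(-49.8), np.float64(7.3)), (np.float64(-49.8), np.float64(18.2))]
85 [(229, 240), (263, 275)] [(np.float64(-36.7), np.float64(-24.0)), (np.float64(-36.6), np.float64(-13.8)), (np.float64(-36.6), np.float64(7.3)), (np.float64(-36.5), np.float64(18.4))]
100 [(229, 240), (263, 274)] [(np.float64(-23.2), np.float64(-24.3)), (np.float64(-23.1), np.float64(-14.0)), (np.float64(-23.0), np.float64(7.4)), (np.float64(-23.0), np.float64(17.6))]
115 [(229, 240), (263, 274)] [(np.float64(-9.4), np.float64(-24.6)), (np.float64(-9.3), np.float64(-14.3)), (np.float64(-9.2), np.float64(7.4)), (np.float64(-9.2), np.float64(17.8))]
130 [(229, 240), (263, 274)] [(np.float64(4.8), np.float64(-25.0)), (np.float64(4.8), np.float64(-14.5)), (np.float64(4.9), np.float64(7.5)), (np.float64(4.9), np.float64(18.0))]
145 [(230, 241), (263, 274)] [(np.float64(19.2), np.float64(-24.4)), (np.float64(19.3), np.float64(-13.8)), (np.float64(19.4), np.float64(7.5)), (np.float64(19.4), np.float64(18.1))]
160 [(230, 241), (263, 273)] [(np.float64(34.0), np.float64(-24.7)), (np.float64(34.1), np.float64(-14.0)), (np.float64(34.2), np.float64(7.6)), (np.float64(34.3), np.float64(17.4))]
175 [(230, 241), (263, 273)] [(np.float64(49.3), np.float64(-25.1)), (np.float64(49.3), np.float64(-14.2)), (np.float64(49.5), np.float64(7.6)), (np.float64(49.5), np.float64(17.6))]
```

View pics/w7z.png

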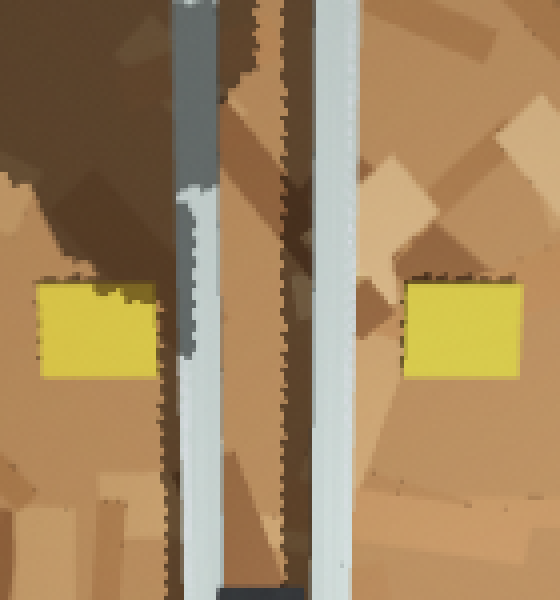

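```bash
python3 - <<'E'
from plant import r
from h import *
st=r.sense();c=r.capture('wrist');T=ext(c,st);img=c['color']
h=cv2.cvtColor(img,cv2.COLOR_BGR2HSV);Rt=rot(st['tcp_rot']);p0=st['tool_pos']
red=(cv2.inRange(h,(0,170,60),(6,255,255))|cv2.inRange(h,(172,150,60),(180,255,255)))
w=cv2.inRange(h,(0,0,90),(180,120,255))&cv2.erode(cv2.morphologyEx(red,cv2.MORPH_CLOSE,np.ones((13,13))),np.ones((3,3)))
w[:245]=0
p=cv2.findNonZero(w);rr=cv2.minAreaRect(p);print(len(p),rr)
b=cv2.boxPoints(rr);X=plane(c,T,b,p0[2]+.0188);print('line in tool',(X.mean(0)-p0)@Rt)
e=[X[0]-X[1],X[1]-X[2]];e=max(e,key=np.linalg.norm);print('yaw',np.degrees(np.arctan2(e[1],e[0])),np.linalg.norm(e))
b=[(u,v) for v in (190,193) for u in (238.5,271.5)]
X=plane(c,T,b,p0[2]-.045);print('head corners in tool',((X-p0)@Rt).round(4))
cv2.imwrite('pics/w7y.png',cv2.resize(img[175:275,215:300],None,fx=6,fy=6,interpolation=cv2.INTER_NEAREST))
E
```

```text
639 ((255.5, 284.5), (63.0, 9.0), 90.0)
line in tool [-2.80816686e-05  6.46580248e-04 -1.87937897e-02]
yaw -112.41945454120741 0.029807480310212568
head corners in tool [[ 0.0195 -0.0089  0.045 ]
 [ 0.0194  0.0097  0.0452]
 [ 0.0177 -0.009   0.045 ]
 [ 0.0177  0.0098  0.0452]]
```

View pics/w7y.png

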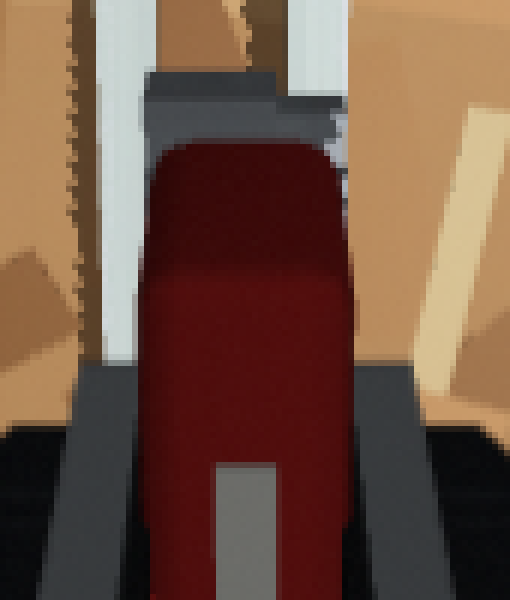

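Lip inner edges give a 21.7 mm slot centred 3.35 mm to the -y side of the tabs' middle. The nut is upright in the jaws. Next is a helper for the remaining shift, then the move above the slot.

```bash
cat > g.py <<'E'
from plant import r
from h import *
a=np.radians(67.5);ex=np.array([np.cos(a),np.sin(a),0]);ey=np.array([-np.sin(a),np.cos(a),0])
mark=np.array([.53283,.15155,.012])
st=r.sense();M=rot(st['tcp_rot']);o=st['tool_pos']+M@np.array([0,.0006,.0542])
d=o-mark
print('t',round(st['time'],2),'nut in rail mm: x %.1f y(from slot ctr) %.2f z %.1f'%(d@ex*1e3,d@ey*1e3+3.35,d[2]*1e3),'yaw err vs rail deg %.2f'%(np.degrees(np.arctan2(M[1,0],M[0,0]))+112.5),'tilt',M[:2,2].round(4))
f=-(d@ex)*ex-(d@ey+.00335)*ey
print('shift needed',f[:2].round(4),'F',st['contact_force'].round(1),'T',st['torque'].round(2),'g',round(st['grip_width'],3),'tcp',st['tool_pos'].round(4))
E
python3 g.py; python3 -m jog '[[-0.003,-0.008,-0.008,0],[-0.004,-0.01,-0.012,0],[-0.004,-0.01,-0.012,0],[-0.002,-0.006,-0.012,0],[0,0,-0.012,0],[0,0,-0.012,0],[0,0,0,0],[0,0,0,0]]'; python3 g.py
```

```text
t 7.68 nut in rail mm: x 38.6 y(from slot ctr) 2.04 z 159.3 yaw err vs rail deg -0.17 tilt [-0.0131  0.0003]
shift needed [-0.0129 -0.0364] F [ 0.4 -0.5 -1. ] T [-0.03 -0.02  0.03] g 0.148 tcp [0.5501 0.1865 0.2255]
time: 8.35
tool_pos: [0.5348, 0.138, 0.1573]
tcp_rot: [-0.007, -0.548, 0.836, 0.001]
contact_force: [0.1, -0.5, -0.5]
grip_width: 0.149
t 8.35 nut in rail mm: x -12.3 y(from slot ctr) -2.51 z 91.1 yaw err vs rail deg -1.01 tilt [-0.0122 -0.0061]
shift needed [0.0024 0.0123] F [ 0.1 -0.5 -0.5] T [ 0.06 -0.06  0.02] g 0.149 tcp [0.5348 0.138  0.1573]
```

```bash
python3 -m jog '[[0.001,0.005,-0.006,0.01],[0.001,0.005,-0.008,0.007],[0,0.002,-0.008,0],[0,0,-0.005,0],[0,0,0,0],[0,0,0,0]]'; python3 g.py
```

```text
time: 8.85
tool_pos: [0.5382, 0.1514, 0.1299]
tcp_rot: [-0.005, -0.556, 0.831, 0.0]
contact_force: [0.1, -0.0, -0.9]
grip_width: 0.146
t 8.85 nut in rail mm: x 1.4 y(from slot ctr) -0.77 z 63.7 yaw err vs rail deg 0.02 tilt [-0.0084 -0.0053]
shift needed [-0.0013 -0.001 ] F [ 0.1 -0.  -0.9] T [ 0.01 -0.    0.02] g 0.146 tcp [0.5382 0.1514 0.1299]
```

```bash
python3 -m jog '[[-0.001,-0.001,0,0],[0,0,0,0],[0,0,0,0]]'; python3 g.py; python3 - <<'E'
from plant import r
import cv2
for n,(x,y,w,h) in (('scene',(240,120,150,130)),('side',(130,100,150,130)),('wrist',(180,130,150,110))):
    c=r.capture(n)['color'];cv2.imwrite(f'pics/{n}8.png',cv2.resize(c[y:y+h,x:x+w],None,fx=4,fy=4,interpolation=cv2.INTER_CUBIC))
E
```

```text
time: 9.1
tool_pos: [0.5371, 0.1505, 0.13]
tcp_rot: [-0.005, -0.556, 0.831, 0.0]
contact_force: [0.3, -0.4, -1.3]
grip_width: 0.149
t 9.1 nut in rail mm: x 0.2 y(from slot ctr) -0.07 z 63.8 yaw err vs rail deg 0.06 tilt [-0.0084 -0.0054]
shift needed [-0.0001 -0.0002] F [ 0.3 -0.4 -1.3] T [ 0.   -0.07 -0.01] g 0.149 tcp [0.5371 0.1505 0.13  ]
```

View pics/scene8.png

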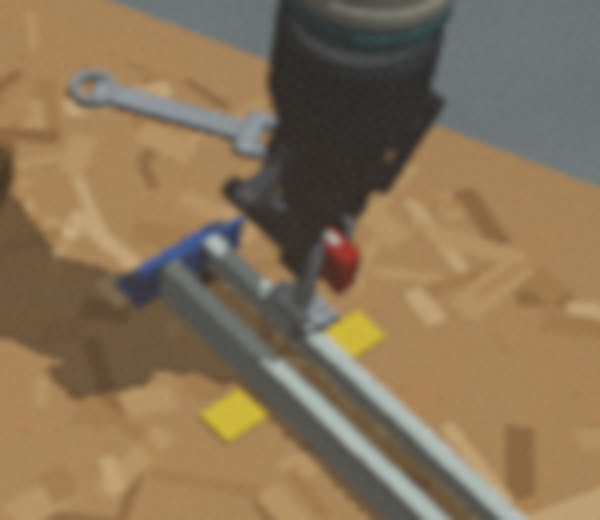

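View pics/side8.png

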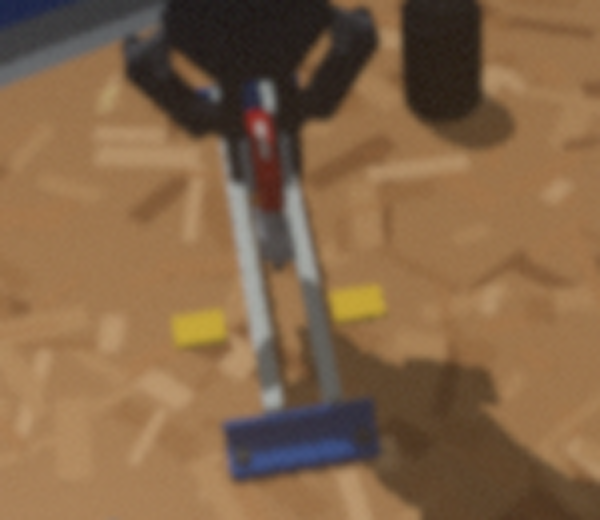

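View pics/wrist8.png

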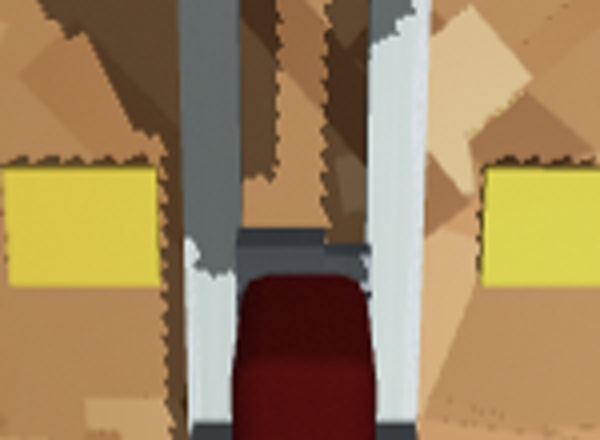

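The head, at wrist-crop columns 236–372, is centred over the slot (241–368). Lowering in small steps.

```bash
python3 -m jog '[[0,0,-0.005,0],[0,0,-0.005,0],[0,0,-0.005,0],[0,0,-0.004,0],[0,0,0,0],[0,0,0,0]]'; python3 g.py
```

```text
time: 9.75
tool_pos: [0.5372, 0.1502, 0.1088]
tcp_rot: [-0.005, -0.556, 0.831, 0.0]
contact_force: [0.0, 0.0, -0.8]
grip_width: 0.152
t 9.75 nut in rail mm: x -0.0 y(from slot ctr) -0.33 z 42.6 yaw err vs rail deg 0.02 tilt [-0.0082 -0.0055]
shift needed [-0.0003  0.0002] F [ 0.   0.  -0.8] T [ 0.02  0.01 -0.07] g 0.152 tcp [0.5372 0.1502 0.1088]
```

```bash
python3 -m jog '[[-0.0003,0.0002,-0.004,0],[0,0,-0.004,0],[0,0,-0.003,0],[0,0,0,0],[0,0,0,0]]'; python3 g.py
```

```text
time: 10.17
tool_pos: [0.5368, 0.1505, 0.0964]
tcp_rot: [-0.005, -0.556, 0.831, 0.0]
contact_force: [0.3, 0.2, -1.2]
grip_width: 0.147
t 10.17 nut in rail mm: x 0.1 y(from slot ctr) 0.19 z 30.2 yaw err vs rail deg 0.03 tilt [-0.0085 -0.0054]
shift needed [ 0.0001 -0.0002] F [ 0.3  0.2 -1.2] T [0.07 0.03 0.  ] g 0.147 tcp [0.5368 0.1505 0.0964]
```

```bash
python3 -m jog '[[0,-0.0001,-0.003,0],[0,0,-0.003,0],[0,0,0,0],[0,0,0,0]]'; python3 g.py;python3 -m jog '[[0,0,-0.003,0],[0,0,-0.002,0],[0,0,0,0],[0,0,0,0]]'; python3 g.py
```

```text
time: 10.5
tool_pos: [0.537, 0.1504, 0.09]
tcp_rot: [-0.005, -0.556, 0.831, 0.0]
contact_force: [-0.1, 0.3, -2.0]
grip_width: 0.152
t 10.5 nut in rail mm: x 0.1 y(from slot ctr) -0.08 z 23.8 yaw err vs rail deg 0.03 tilt [-0.008  -0.0053]
shift needed [-0.0001 -0.0001] F [-0.1  0.3 -2. ] T [0.01 0.02 0.03] g 0.152 tcp [0.537  0.1504 0.09  ]
time: 10.83
tool_pos: [0.5374, 0.1506, 0.0853]
tcp_rot: [-0.004, -0.556, 0.831, -0.0]
contact_force: [-0.9, -0.5, 0.8]
grip_width: 0.144
t 10.83 nut in rail mm: x 0.5 y(from slot ctr) -0.43 z 19.1 yaw err vs rail deg 0.03 tilt [-0.007  -0.0051]
shift needed [-0.0006 -0.0003] F [-0.9 -0.5  0.8] T [-0.02  0.09  0.05] g 0.144 tcp [0.5374 0.1506 0.0853]
```

The spring has begun to bite, about +2 N above the -1.2 N baseline, which agrees with the height estimate. Pressing on.

```bash
python3 -m jog '[[-0.0004,-0.0002,-0.003,0],[0,0,-0.002,0],[0,0,0,0],[0,0,0,0]]'; python3 g.py;python3 -m jog '[[0,0,-0.002,0],[0,0,-0.001,0],[0,0,0,0],[0,0,0,0]]'; python3 g.py
```

```text
time: 11.17
tool_pos: [0.5374, 0.1505, 0.0812]
tcp_rot: [-0.004, -0.556, 0.831, -0.001]
contact_force: [-1.0, -0.1, 5.5]
grip_width: 0.148
t 11.17 nut in rail mm: x 0.4 y(from slot ctr) -0.44 z 15.0 yaw err vs rail deg 0.02 tilt [-0.0058 -0.0051]
shift needed [-0.0006 -0.0002] F [-1.  -0.1  5.5] T [-0.09  0.34  0.01] g 0.148 tcp [0.5374 0.1505 0.0812]
time: 11.5
tool_pos: [0.5373, 0.1506, 0.0797]
tcp_rot: [-0.004, -0.556, 0.831, -0.001]
contact_force: [-2.1, -0.2, 6.5]
grip_width: 0.146
t 11.5 nut in rail mm: x 0.4 y(from slot ctr) -0.43 z 13.5 yaw err vs rail deg 0.02 tilt [-0.0052 -0.0055]
shift needed [-0.0006 -0.0002] F [-2.1 -0.2  6.5] T [-0.13  0.44  0.04] g 0.146 tcp [0.5373 0.1506 0.0797]
```

```bash
python3 -m jog '[[-0.0006,0,-0.002,0],[0,0,-0.002,0],[0,0,-0.001,0],[0,0,0,0],[0,0,0,0]]'; python3 g.py
```

```text
time: 11.92
tool_pos: [0.5372, 0.1506, 0.0778]
tcp_rot: [-0.003, -0.556, 0.831, -0.002]
contact_force: [-2.7, -1.1, 7.9]
grip_width: 0.148
t 11.92 nut in rail mm: x 0.5 y(from slot ctr) -0.43 z 11.6 yaw err vs rail deg 0.01 tilt [-0.0031 -0.0061]
shift needed [-0.0006 -0.0003] F [-2.7 -1.1  7.9] T [-0.21  0.58  0.01] g 0.148 tcp [0.5372 0.1506 0.0778]
```

Held under the lips, lengthwise, at about 12 mm. Now turning clockwise (negative about z) while pressing.

```bash
python3 -m jog '[[-0.0003,0,-0.0005,-0.04],[0,0,-0.0005,-0.06],[0,0,-0.0005,-0.06],[0,0,-0.0005,-0.06]]'; python3 g.py; python3 -m jog '[[0,0,-0.0005,-0.06],[0,0,-0.0005,-0.06],[0,0,-0.0005,-0.06],[0,0,0,0]]'; python3 g.py
```

```text
time: 12.25
tool_pos: [0.5379, 0.1505, 0.0785]
tcp_rot: [-0.002, -0.457, 0.889, -0.002]
contact_force: [-2.0, -1.1, 7.4]
grip_width: 0.148
t 12.25 nut in rail mm: x 0.8 y(from slot ctr) -1.15 z 12.3 yaw err vs rail deg -13.08 tilt [-0.0018 -0.0052]
shift needed [-0.0014 -0.0003] F [-2.  -1.1  7.4] T [-0.19  0.3   0.02] g 0.148 tcp [0.5379 0.1505 0.0785]
time: 12.58
tool_pos: [0.5385, 0.1503, 0.0794]
tcp_rot: [-0.001, -0.37, 0.929, -0.002]
contact_force: [-1.4, 0.0, 6.4]
grip_width: 0.146
t 12.58 nut in rail mm: x 1.0 y(from slot ctr) -1.87 z 13.2 yaw err vs rail deg -24.09 tilt [-0.0007 -0.0052]
shift needed [-0.0021 -0.0002] F [-1.4  0.   6.4] T [-0.12  0.55 -0.02] g 0.146 tcp [0.5385 0.1503 0.0794]
```

```bash
python3 -m jog '[[-0.001,0,-0.0015,-0.03],[-0.001,0,-0.0015,-0.04],[-0.0005,0,-0.001,-0.06],[-0.0003,0,-0.001,-0.06]]'; python3 g.py; python3 -m jog '[[-0.0003,0,-0.001,-0.06],[-0.0003,0,-0.001,-0.06],[-0.0003,0,-0.001,-0.06],[-0.0003,0,-0.001,-0.06]]'; python3 g.py
```

```text
time: 12.92
tool_pos: [0.5385, 0.1501, 0.0774]
tcp_rot: [0.002, -0.276, 0.961, -0.003]
contact_force: [-1.2, -0.9, 7.9]
grip_width: 0.15
t 12.92 nut in rail mm: x 1.0 y(from slot ctr) -2.25 z 11.2 yaw err vs rail deg -35.40 tilt [ 0.0048 -0.0049]
shift needed [-0.0025 -0.0001] F [-1.2 -0.9  7.9] T [-0.24  0.42 -0.05] g 0.15 tcp [0.5385 0.1501 0.0774]
time: 13.25
tool_pos: [0.5388, 0.15, 0.0766]
tcp_rot: [0.003, -0.153, 0.988, -0.003]
contact_force: [-2.2, 0.8, 8.9]
grip_width: 0.149
t 13.25 nut in rail mm: x 1.2 y(from slot ctr) -2.91 z 10.4 yaw err vs rail deg -49.86 tilt [ 0.0074 -0.0058]
shift needed [-0.0031  0.    ] F [-2.2  0.8  8.9] T [ 0.02  0.53 -0.02] g 0.149 tcp [0.5388 0.15   0.0766]
```

```bash
python3 -m jog '[[-0.0015,0,-0.0005,-0.01],[-0.0015,0,-0.0005,-0.01],[-0.001,0,-0.0005,-0.02]]'; python3 g.py
```

```text
time: 13.5
tool_pos: [0.5383, 0.1501, 0.0778]
tcp_rot: [0.007, -0.132, 0.991, -0.004]
contact_force: [0.4, 0.0, 7.5]
grip_width: 0.149
t 13.5 nut in rail mm: x 1.2 y(from slot ctr) -2.77 z 11.6 yaw err vs rail deg -52.38 tilt [ 0.0151 -0.0056]
shift needed [-0.003  -0.0001] F [0.4 0.  7.5] T [-0.25  0.31  0.07] g 0.149 tcp [0.5383 0.1501 0.0778]
```

```bash
python3 -m jog '[[-0.003,0,-0.001,0],[-0.003,0,-0.0005,0],[0,0,-0.0005,0]]'; python3 g.py
```

```text
time: 13.75
tool_pos: [0.5377, 0.1499, 0.0789]
tcp_rot: [0.013, -0.131, 0.991, -0.004]
contact_force: [-3.6, 0.1, 5.8]
grip_width: 0.149
t 13.75 nut in rail mm: x 1.2 y(from slot ctr) -2.91 z 12.7 yaw err vs rail deg -52.46 tilt [ 0.0273 -0.0043]
shift needed [-0.0031  0.    ] F [-3.6  0.1  5.8] T [-0.01  1.01  0.03] g 0.149 tcp [0.5377 0.1499 0.0789]
```

```bash
python3 -m jog '[[0,0,-0.001,0]]'; python3 g.py; python3 - <<'E'
from plant import r
import cv2
for n,(x,y,w,h) in (('scene',(240,120,150,130)),('wrist',(160,130,190,200))):
    c=r.capture(n)['color'];cv2.imwrite(f'pics/{n}9.png',cv2.resize(c[y:y+h,x:x+w],None,fx=4 if n=='scene' else 3,fy=4 if n=='scene' else 3,interpolation=cv2.INTER_CUBIC))
E
python3 g.py
```

```text
time: 13.83
tool_pos: [0.5376, 0.1498, 0.0786]
tcp_rot: [0.013, -0.131, 0.991, -0.004]
contact_force: [-3.1, 0.0, 7.3]
grip_width: 0.151
t 13.83 nut in rail mm: x 1.1 y(from slot ctr) -2.84 z 12.4 yaw err vs rail deg -52.46 tilt [ 0.0274 -0.0043]
shift needed [-0.003   0.0001] F [-3.1  0.   7.3] T [-0.13  0.74 -0.02] g 0.151 tcp [0.5376 0.1498 0.0786]
t 13.93 nut in rail mm: x 1.1 y(from slot ctr) -2.77 z 12.3 yaw err vs rail deg -52.45 tilt [ 0.0273 -0.0043]
shift needed [-0.003  0.   ] F [-1.4 -1.   7.5] T [-0.18  0.55  0.  ] g 0.146 tcp [0.5376 0.1499 0.0785]
```

View pics/wrist9.png

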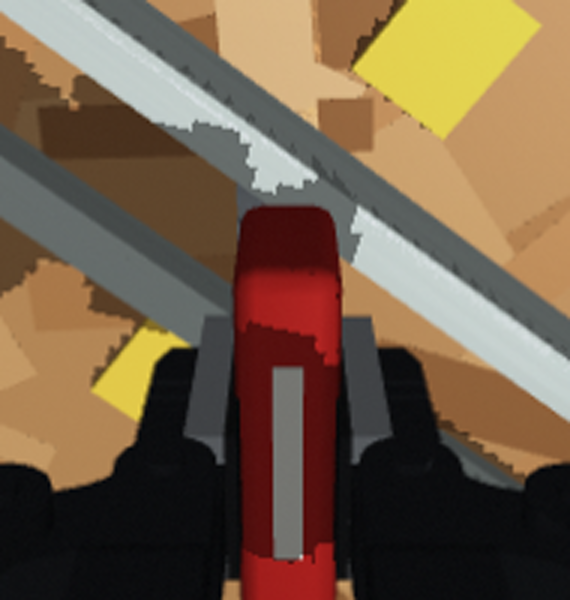

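View pics/scene9.png

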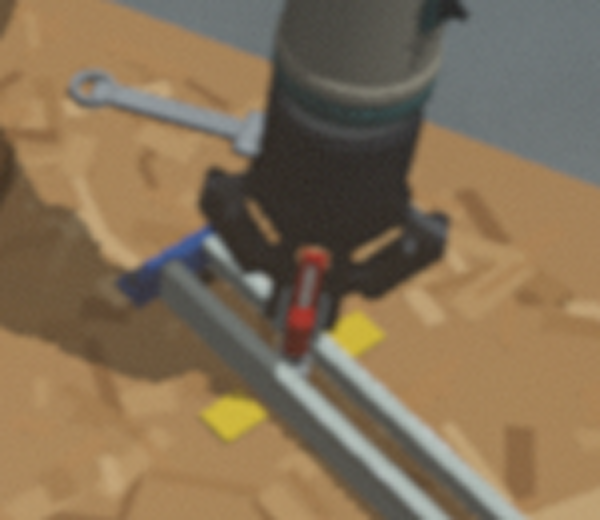

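```bash
python3 - <<'E'
from plant import r
from h import *
st=r.sense();c=r.capture('wrist');T=ext(c,st);img=c['color']
a=np.radians(67.5);ex=np.array([np.cos(a),np.sin(a),0]);ey=np.array([-np.sin(a),np.cos(a),0])
mark=np.array([.53283,.15155,.012]);M=rot(st['tcp_rot']);p0=st['tool_pos']
for uv in [(346.7,268.3),(325,253),(300,236),(275,215),(215,172.5)]:
    X=plane(c,T,[uv],.042)[0]-mark;print(uv,'x %.1f y %.1f'%(X@ex*1e3,X@ey*1e3))
for uv in [(160,171.7),(200,198),(231.7,220)]:
    X=plane(c,T,[uv],.035)[0]-mark;print('near z35',uv,'x %.1f y %.1f'%(X@ex*1e3,X@ey*1e3))
bl,_,_=blobs(img,(22,150,120),(35,255,255),50);print(bl)
# white line centre, u profile
X=plane(c,T,[(160+288/3,130+460/3)],p0[2]+.0188)[0]-p0;print('line in tool',(X@M).round(4))
cv2.imwrite('pics/w9z.png',cv2.resize(img[110:300,120:380],None,fx=3,fy=3,interpolation=cv2.INTER_CUBIC))
E
```

```text
(346.7, 268.3) x 59.7 y 7.4
(325, 253) x 42.5 y 7.3
(300, 236) x 23.9 y 6.9
(275, 215) x 4.6 y 8.4
(215, 172.5) x -35.7 y 8.1
near z35 (160, 171.7) x -59.8 y -12.4
near z35 (200, 198) x -33.3 y -11.7
near z35 (231.7, 220) x -11.1 y -11.7
[(np.int32(2011), [308.1, 144.5], [277, 113, 63, 63]), (np.int32(451), [204.6, 252.7], [191, 237, 32, 33])]
line in tool [ 0.0022  0.0014 -0.0189]
```

View pics/w9z.png

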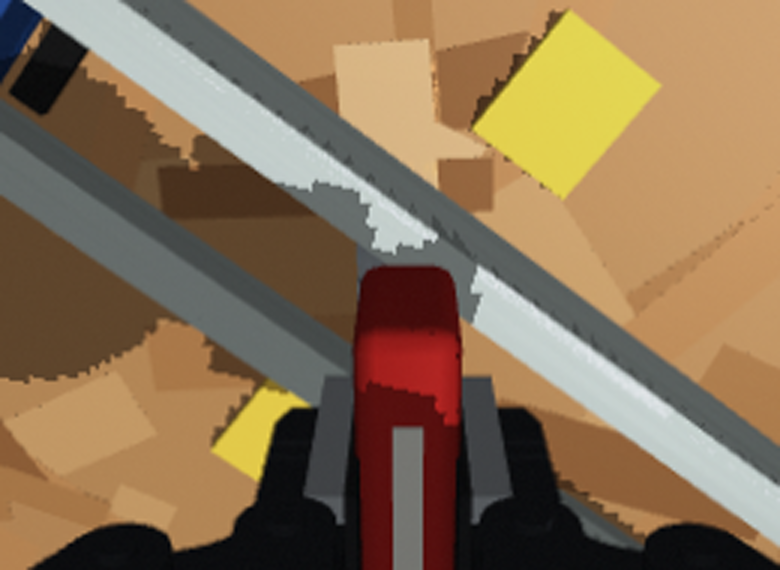

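The lips re-measure at the same place, so I'm continuing the turn in faster rows to limit drift under load.

```bash
python3 -m jog '[[-0.0015,0,-0.0015,-0.08],[-0.001,0,-0.001,-0.09],[-0.001,0,-0.001,-0.09]]'; python3 g.py
```

```text
time: 14.23
tool_pos: [0.5373, 0.15, 0.0777]
tcp_rot: [0.016, 0.003, 1.0, -0.005]
contact_force: [-1.0, -0.7, 7.9]
grip_width: 0.149
t 14.23 nut in rail mm: x 1.0 y(from slot ctr) -2.95 z 11.5 yaw err vs rail deg 292.12 tilt [ 0.0324 -0.0097]
shift needed [-0.0031  0.0002] F [-1.  -0.7  7.9] T [-0.1   0.23 -0.  ] g 0.149 tcp [0.5373 0.15   0.0777]
```

```bash
sed -i 's/(np.degrees(np.arctan2(M\[1,0\],M\[0,0\]))+112.5)/((np.degrees(np.arctan2(M[1,0],M[0,0]))+112.5+180)%360-180)/' g.py; python3 -m jog '[[-0.0015,0,-0.001,-0.09],[-0.001,0,-0.001,-0.09],[-0.001,0,-0.001,-0.05]]'; python3 g.py
```

```text
time: 14.48
tool_pos: [0.537, 0.1501, 0.0774]
tcp_rot: [0.019, 0.125, 0.992, -0.006]
contact_force: [-1.2, 0.1, 8.7]
grip_width: 0.145
t 14.48 nut in rail mm: x 0.8 y(from slot ctr) -3.17 z 11.3 yaw err vs rail deg -81.85 tilt [ 0.0369 -0.0162]
shift needed [-0.0032  0.0004] F [-1.2  0.1  8.7] T [-0.08  0.29  0.01] g 0.145 tcp [0.537  0.1501 0.0774]
```

```bash
python3 -m jog '[[-0.0015,0,-0.001,-0.06],[-0.0015,0,-0.001,-0.06],[-0.001,0,-0.001,-0.02]]'; python3 g.py
```

```text
time: 14.73
tool_pos: [0.5367, 0.1502, 0.0773]
tcp_rot: [0.023, 0.198, 0.98, -0.006]
contact_force: [-1.5, -1.0, 8.8]
grip_width: 0.146
t 14.73 nut in rail mm: x 0.7 y(from slot ctr) -3.27 z 11.2 yaw err vs rail deg -90.38 tilt [ 0.0427 -0.0208]
shift needed [-0.0033  0.0006] F [-1.5 -1.   8.8] T [-0.21  0.33  0.01] g 0.146 tcp [0.5367 0.1502 0.0773]
```

The tool reads -90.4°. Easing up.

```bash
python3 -m jog '[[0,0,0.001,0],[0,0,0.001,0],[0,0,0.001,0]]'; python3 g.py; python3 -m jog '[[0,0,0.001,0],[0,0,0.001,0]]'; python3 g.py
```

```text
time: 14.98
tool_pos: [0.5366, 0.1503, 0.0817]
tcp_rot: [0.023, 0.199, 0.98, -0.006]
contact_force: [-1.1, -0.8, 3.7]
grip_width: 0.148
t 14.98 nut in rail mm: x 0.7 y(from slot ctr) -3.17 z 15.6 yaw err vs rail deg -90.40 tilt [ 0.0431 -0.0209]
shift needed [-0.0032  0.0006] F [-1.1 -0.8  3.7] T [-0.08  0.29  0.04] g 0.148 tcp [0.5366 0.1503 0.0817]
time: 15.15
tool_pos: [0.5364, 0.1503, 0.0836]
tcp_rot: [0.023, 0.198, 0.98, -0.006]
contact_force: [1.2, -0.2, -8.0]
grip_width: 0.151
t 15.15 nut in rail mm: x 0.6 y(from slot ctr) -3.05 z 17.4 yaw err vs rail deg -90.38 tilt [ 0.0431 -0.0211]
shift needed [-0.0031  0.0006] F [ 1.2 -0.2 -8. ] T [ 0.08 -0.24  0.  ] g 0.151 tcp [0.5364 0.1503 0.0836]
```

It caught at 17.4 mm (Fz turned to -8 N). Tugging gently upward.

```bash
python3 -m jog '[[0,0,0.0006,0]]'; python3 g.py; python3 -m jog '[[0,0,0.0008,0]]'; python3 g.py
```

```text
time: 15.23
tool_pos: [0.5364, 0.1503, 0.0835]
tcp_rot: [0.023, 0.198, 0.98, -0.006]
contact_force: [2.2, -0.7, -7.7]
grip_width: 0.146
t 15.23 nut in rail mm: x 0.6 y(from slot ctr) -3.03 z 17.3 yaw err vs rail deg -90.36 tilt [ 0.043  -0.0214]
shift needed [-0.003   0.0006] F [ 2.2 -0.7 -7.7] T [ 0.11 -0.32 -0.06] g 0.146 tcp [0.5364 0.1503 0.0835]
time: 15.32
tool_pos: [0.5364, 0.1503, 0.0835]
tcp_rot: [0.023, 0.198, 0.98, -0.006]
contact_force: [2.9, -0.6, -9.0]
grip_width: 0.151
t 15.32 nut in rail mm: x 0.6 y(from slot ctr) -3.03 z 17.4 yaw err vs rail deg -90.36 tilt [ 0.0429 -0.0218]
shift needed [-0.003   0.0006] F [ 2.9 -0.6 -9. ] T [ 0.2  -0.34  0.03] g 0.151 tcp [0.5364 0.1503 0.0835]
```

```bash
python3 -m jog '[[0,0,0.0015,0],[0,0,0.0015,0]]'; python3 g.py; python3 -m jog '[[0,0,0.0018,0],[0,0,0.0018,0]]'; python3 g.py
```

```text
time: 15.48
tool_pos: [0.5364, 0.1503, 0.0847]
tcp_rot: [0.023, 0.198, 0.98, -0.007]
contact_force: [4.9, 0.1, -17.7]
grip_width: 0.144
t 15.48 nut in rail mm: x 0.5 y(from slot ctr) -3.02 z 18.5 yaw err vs rail deg -90.34 tilt [ 0.0422 -0.0227]
shift needed [-0.003   0.0007] F [  4.9   0.1 -17.7] T [ 0.37 -0.78  0.11] g 0.144 tcp [0.5364 0.1503 0.0847]
time: 15.65
tool_pos: [0.5364, 0.1503, 0.0856]
tcp_rot: [0.023, 0.198, 0.98, -0.008]
contact_force: [7.5, -0.0, -27.4]
grip_width: 0.144
t 15.65 nut in rail mm: x 0.5 y(from slot ctr) -2.96 z 19.5 yaw err vs rail deg -90.31 tilt [ 0.0413 -0.0241]
shift needed [-0.0029  0.0007] F [  7.5  -0.  -27.4] T [ 0.47 -1.18  0.09] g 0.144 tcp [0.5364 0.1503 0.0856]
```

That's a touch high; easing back and holding at around 16 N.

```bash
python3 -m jog '[[0,0,-0.0003,0]]'; python3 g.py; python3 -m jog '[[0,0,0.0003,0]]'; python3 g.py
```

```text
time: 15.73
tool_pos: [0.5364, 0.1503, 0.0842]
tcp_rot: [0.023, 0.198, 0.98, -0.008]
contact_force: [3.7, 0.0, -14.3]
grip_width: 0.148
t 15.73 nut in rail mm: x 0.5 y(from slot ctr) -2.99 z 18.1 yaw err vs rail deg -90.30 tilt [ 0.0411 -0.0246]
shift needed [-0.0029  0.0007] F [  3.7   0.  -14.3] T [ 0.25 -0.72  0.01] g 0.148 tcp [0.5364 0.1503 0.0842]
time: 15.82
tool_pos: [0.5365, 0.1504, 0.0838]
tcp_rot: [0.022, 0.198, 0.98, -0.008]
contact_force: [3.1, -0.3, -9.7]
grip_width: 0.151
t 15.82 nut in rail mm: x 0.5 y(from slot ctr) -3.02 z 17.7 yaw err vs rail deg -90.29 tilt [ 0.0408 -0.0249]
shift needed [-0.003   0.0007] F [ 3.1 -0.3 -9.7] T [ 0.22 -0.52  0.03] g 0.151 tcp [0.5365 0.1504 0.0838]
```

```bash
python3 -m jog '[[0,0,0.0014,0],[0,0,0.0013,0]]'; python3 g.py; python3 -m jog '[[0,0,0.0011,0]]'; python3 g.py;  python3 -m jog '[[0,0,0.001,0]]'; python3 g.py
```

```text
time: 15.98
tool_pos: [0.5364, 0.1504, 0.0854]
tcp_rot: [0.022, 0.198, 0.98, -0.009]
contact_force: [6.0, 0.8, -24.8]
grip_width: 0.149
t 15.98 nut in rail mm: x 0.4 y(from slot ctr) -2.95 z 19.2 yaw err vs rail deg -90.29 tilt [ 0.0401 -0.0256]
shift needed [-0.0029  0.0007] F [  6.    0.8 -24.8] T [ 0.44 -1.06  0.07] g 0.149 tcp [0.5364 0.1504 0.0854]
time: 16.07
tool_pos: [0.5364, 0.1504, 0.0856]
tcp_rot: [0.022, 0.198, 0.98, -0.009]
contact_force: [7.4, 1.6, -27.9]
grip_width: 0.147
t 16.07 nut in rail mm: x 0.4 y(from slot ctr) -2.94 z 19.5 yaw err vs rail deg -90.28 tilt [ 0.0401 -0.026 ]
shift needed [-0.0029  0.0007] F [  7.4   1.6 -27.9] T [ 0.48 -1.23  0.09] g 0.147 tcp [0.5364 0.1504 0.0856]
time: 16.15
tool_pos: [0.5364, 0.1504, 0.0856]
tcp_rot: [0.022, 0.197, 0.98, -0.009]
contact_force: [7.2, 0.4, -26.9]
grip_width: 0.149
t 16.15 nut in rail mm: x 0.4 y(from slot ctr) -2.90 z 19.4 yaw err vs rail deg -90.27 tilt [ 0.0398 -0.0265]
shift needed [-0.0028  0.0007] F [  7.2   0.4 -26.9] T [ 0.5  -1.23  0.01] g 0.149 tcp [0.5364 0.1504 0.0856]
```

```bash
python3 -m jog '[[0,0,0.0004,0]]'; python3 g.py; python3 -m jog '[[0,0,0.0006,0]]'; python3 g.py;  python3 -m jog '[[0,0,0.0006,0]]'; python3 g.py
```

```text
time: 16.23
tool_pos: [0.5364, 0.1504, 0.0851]
tcp_rot: [0.022, 0.197, 0.98, -0.009]
contact_force: [6.6, 0.9, -21.3]
grip_width: 0.15
t 16.23 nut in rail mm: x 0.4 y(from slot ctr) -2.93 z 18.9 yaw err vs rail deg -90.26 tilt [ 0.0397 -0.027 ]
shift needed [-0.0029  0.0008] F [  6.6   0.9 -21.3] T [ 0.37 -1.04 -0.  ] g 0.15 tcp [0.5364 0.1504 0.0851]
time: 16.32
tool_pos: [0.5364, 0.1505, 0.0849]
tcp_rot: [0.022, 0.197, 0.98, -0.009]
contact_force: [5.8, 0.5, -21.4]
grip_width: 0.151
t 16.32 nut in rail mm: x 0.4 y(from slot ctr) -2.94 z 18.8 yaw err vs rail deg -90.25 tilt [ 0.0396 -0.0273]
shift needed [-0.0029  0.0007] F [  5.8   0.5 -21.4] T [ 0.47 -0.95 -0.01] g 0.151 tcp [0.5364 0.1505 0.0849]
time: 16.4
tool_pos: [0.5364, 0.1505, 0.0849]
tcp_rot: [0.022, 0.197, 0.98, -0.01]
contact_force: [5.9, 0.9, -19.6]
grip_width: 0.146
t 16.4 nut in rail mm: x 0.4 y(from slot ctr) -2.94 z 18.7 yaw err vs rail deg -90.25 tilt [ 0.0395 -0.0276]
shift needed [-0.0029  0.0007] F [  5.9   0.9 -19.6] T [ 0.41 -0.94  0.04] g 0.146 tcp [0.5364 0.1505 0.0849]
```

```bash
python3 -m jog '[[0,0,0.0005,0],[0,0,0.0005,0],[0,0,0.0005,0]]'; python3 g.py; python3 -m jog '[[0,0,0.0005,0],[0,0,0.0005,0]]'; python3 g.py
```

```text
time: 16.65
tool_pos: [0.5365, 0.1505, 0.0849]
tcp_rot: [0.022, 0.197, 0.98, -0.01]
contact_force: [5.0, 0.0, -19.0]
grip_width: 0.147
t 16.65 nut in rail mm: x 0.4 y(from slot ctr) -3.01 z 18.7 yaw err vs rail deg -90.25 tilt [ 0.0393 -0.0284]
shift needed [-0.0029  0.0008] F [  5.   0. -19.] T [ 0.39 -0.82  0.03] g 0.147 tcp [0.5365 0.1505 0.0849]
time: 16.82
tool_pos: [0.5365, 0.1506, 0.0849]
tcp_rot: [0.022, 0.197, 0.98, -0.01]
contact_force: [6.1, 1.0, -20.5]
grip_width: 0.151
t 16.82 nut in rail mm: x 0.5 y(from slot ctr) -2.98 z 18.7 yaw err vs rail deg -90.24 tilt [ 0.0391 -0.0288]
shift needed [-0.0029  0.0007] F [  6.1   1.  -20.5] T [ 0.38 -0.89  0.06] g 0.151 tcp [0.5365 0.1506 0.0849]
```

The hold lasted about 0.9 s at 17–20 N. Unloading to near zero force before letting go.

```bash
python3 -m jog '[[0,0,-0.0008,0],[0,0,-0.0006,0]]'; python3 g.py; python3 -m jog '[[0,0,-0.0004,0],[0,0,0,0]]'; python3 g.py
```

```text
time: 16.98
tool_pos: [0.5366, 0.1506, 0.0836]
tcp_rot: [0.022, 0.197, 0.98, -0.01]
contact_force: [1.4, -0.1, -7.4]
grip_width: 0.15
t 16.98 nut in rail mm: x 0.5 y(from slot ctr) -3.05 z 17.4 yaw err vs rail deg -90.25 tilt [ 0.0392 -0.0288]
shift needed [-0.003   0.0007] F [ 1.4 -0.1 -7.4] T [ 0.16 -0.38  0.03] g 0.15 tcp [0.5366 0.1506 0.0836]
time: 17.15
tool_pos: [0.5366, 0.1506, 0.084]
tcp_rot: [0.022, 0.197, 0.98, -0.01]
contact_force: [2.9, 2.0, -11.4]
grip_width: 0.149
t 17.15 nut in rail mm: x 0.5 y(from slot ctr) -3.07 z 17.8 yaw err vs rail deg -90.26 tilt [ 0.0394 -0.0284]
shift needed [-0.003   0.0007] F [  2.9   2.  -11.4] T [ 0.28 -0.43  0.07] g 0.149 tcp [0.5366 0.1506 0.084 ]
```

```bash
python3 -m jog '[[0,0,-0.0012,0],[0,0,-0.0006,0]]'; python3 g.py; python3 -m jog '[[0,0,-0.0004,0]]'; python3 g.py
```

```text
time: 17.32
tool_pos: [0.5366, 0.1505, 0.0832]
tcp_rot: [0.022, 0.198, 0.98, -0.01]
contact_force: [1.3, 0.9, -5.1]
grip_width: 0.149
t 17.32 nut in rail mm: x 0.5 y(from slot ctr) -3.10 z 17.0 yaw err vs rail deg -90.28 tilt [ 0.0398 -0.0279]
shift needed [-0.0031  0.0007] F [ 1.3  0.9 -5.1] T [ 0.15 -0.12  0.07] g 0.149 tcp [0.5366 0.1505 0.0832]
time: 17.4
tool_pos: [0.5366, 0.1506, 0.0833]
tcp_rot: [0.022, 0.198, 0.98, -0.01]
contact_force: [1.9, -0.8, -5.1]
grip_width: 0.143
t 17.4 nut in rail mm: x 0.6 y(from slot ctr) -3.07 z 17.1 yaw err vs rail deg -90.28 tilt [ 0.0399 -0.0276]
shift needed [-0.0031  0.0006] F [ 1.9 -0.8 -5.1] T [ 0.17 -0.14 -0.01] g 0.143 tcp [0.5366 0.1506 0.0833]
```

```bash
python3 -m jog '[[0,0,-0.0003,0],[0,0,0,0],[0,0,0,0],[0,0,0,0],[0,0,0,0],[0,0,0,0],[0,0,0,0]]' 0 30; python3 g.py; python3 - <<'E'
from plant import r
import cv2
for n,(x,y,w,h) in (('scene',(240,120,150,130)),('side',(130,100,150,130)),('wrist',(0,0,512,384))):
    c=r.capture(n)['color'];cv2.imwrite(f'pics/{n}10.png',cv2.resize(c[y:y+h,x:x+w],None,fx=4 if n!='wrist' else 1.5,fy=4 if n!='wrist' else 1.5,interpolation=cv2.INTER_CUBIC))
E
```

```text
time: 17.98
tool_pos: [0.537, 0.1508, 0.0861]
tcp_rot: [0.023, 0.198, 0.98, -0.009]
contact_force: [0.4, 0.3, 0.2]
grip_width: 1.002
t 17.98 nut in rail mm: x 1.1 y(from slot ctr) -3.45 z 20.0 yaw err vs rail deg -90.29 tilt [ 0.0419 -0.0258]
shift needed [-0.0036  0.0003] F [0.4 0.3 0.2] T [ 0.08  0.04 -0.03] g 1.002 tcp [0.537  0.1508 0.0861]
```

View pics/wrist10.png

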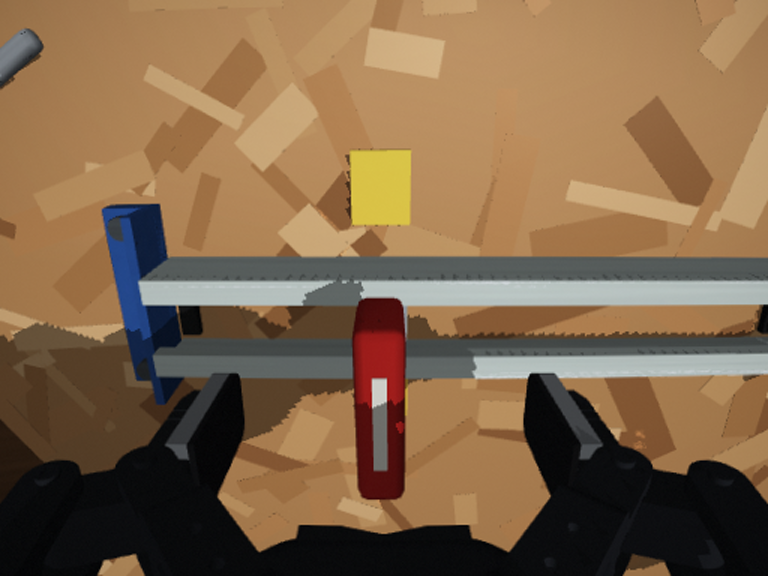

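View pics/scene10.png

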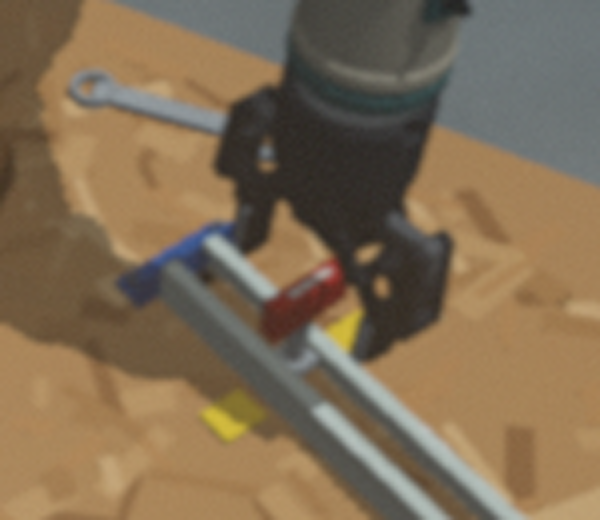

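The nut stays put, across the rail between the tabs, with the fingers clear on both sides. Retreating straight up and checking.

```bash
python3 -m jog '[[-0.001,0.001,0.008,0],[-0.001,0.001,0.012,0],[0,0,0.018,0],[0,0,0.02,0],[0,0,0.02,0],[0,0,0.02,0],[0,0,0.015,0],[0,0,0,0]]'; python3 -m jog '[[0,0,0,0]]'; python3 - <<'E'
from plant import r
from h import *
a=np.radians(67.5);ex=np.array([np.cos(a),np.sin(a),0]);ey=np.array([-np.sin(a),np.cos(a),0])
st=r.sense();c=r.capture('wrist');T=ext(c,st);img=c['color'];cv2.imwrite('pics/w11.png',img)
h=cv2.cvtColor(img,cv2.COLOR_BGR2HSV)
red=(cv2.inRange(h,(0,170,40),(6,255,255))|cv2.inRange(h,(172,150,40),(180,255,255)))
w=cv2.inRange(h,(0,0,80),(180,120,255))&cv2.erode(cv2.morphologyEx(red,cv2.MORPH_CLOSE,np.ones((11,11))),np.ones((3,3)))
p=cv2.findNonZero(w);rr=cv2.minAreaRect(p);print(len(p),rr)
b=cv2.boxPoints(rr);X=plane(c,T,b,.102);e=[X[0]-X[1],X[1]-X[2]];e=max(e,key=np.linalg.norm)
bl,_,_=blobs(img,(22,150,120),(35,255,255),50);print(bl)
Y=plane(c,T,[x[1] for x in bl],.015);m=np.array([.53283,.15155,.102])
d=X.mean(0)-m;print('line x %.1f y %.1f len %.1f'%(d@ex*1e3,d@ey*1e3,np.linalg.norm(e)*1e3),'yaw to rail',(np.degrees(np.arctan2(e[1],e[0]))-67.5)%180)
print('tabs',[(round((y-m)@ex*1e3,1),round((y-m)@ey*1e3,1)) for y in Y],st['contact_force'])
for n in('scene','side'):cv2.imwrite(f'pics/{n}11.png',r.capture(n)['color'])
s=r.capture('scene')
E
```

```text
time: 18.8
tool_pos: [0.5323, 0.1524, 0.2057]
tcp_rot: [0.021, 0.198, 0.98, -0.009]
contact_force: [0.3, -1.0, 0.0]
grip_width: 0.999
time: 18.88
tool_pos: [0.5324, 0.1527, 0.2065]
tcp_rot: [0.022, 0.198, 0.98, -0.009]
contact_force: [0.1, 0.2, -0.1]
grip_width: 0.999
224 ((255.5, 189.5), (37.0, 5.0), 90.0)
[(np.int32(832), [255.5, 108.5], [243, 93, 26, 33]), (np.int32(50), [245.4, 201.1], [244, 190, 3, 24]), (np.int32(59), [265.9, 200.1], [265, 190, 3, 24])]
line x 0.9 y -2.2 len 29.9 yaw to rail 89.76356945604994
tabs [(np.float64(0.5), np.float64(47.8)), (np.float64(-10.8), np.float64(-47.9)), (np.float64(10.8), np.float64(-46.8))] [ 0.05571671  0.20308674 -0.14784106]
```

View pics/w11.png

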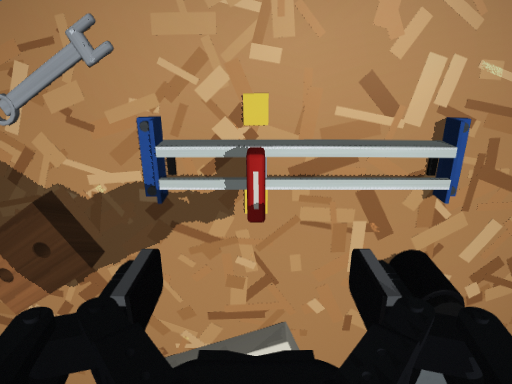

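View pics/scene11.png

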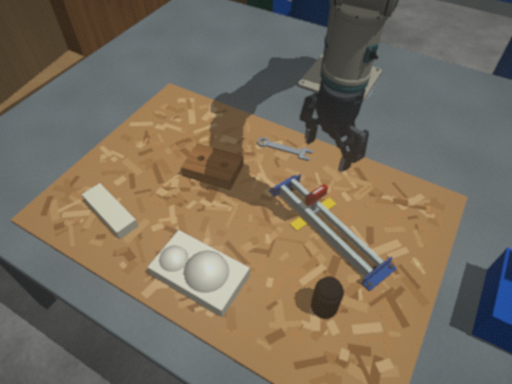

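The nut sits 0.9 mm along the rail from the tabs' middle, at 89.8° to the rail, at the right height (line length 29.9 mm, as when first measured in the rack). All bystanders look unmoved. Handing in.

```bash
python3 - <<'E'
from plant import r
print(r.job_done())
E
```

```text
the job is handed in; nothing more can be done
None
```

The nut is in the channel between the tabs, caught under the lips and released. I handed the job in at about 19 s; no verdict was reported.

**What I did:** I took the nut from the rack and lowered it lengthwise into the slot. I measured the slot centre 3.35 mm to the -y side of the tabs' middle. I pressed the nut to about 12 mm above the board, turned it clockwise 90°, and eased it up until it caught at about 17.4 mm. Then I tugged it, let go and retreated upwards.

**Last checks:**
- **Position:** the nut is about 0.9 mm along the rail from the tabs' middle.
- **Angle:** its x axis is 89.8° to the rail.
- **Upright:** the top of the bar is about 1.1 mm off the slot's centre line, a tilt of less than 0.02 rad.
- **Height and tug:** the height was right for a caught nut. In the hold it rose to about 18.7 mm and stayed held.
- **Clear of contact:** the fingers are well above it, and the bystanders look unmoved in the pictures.

**What was not clean:**
- **Tug force:** it briefly reached about 27 N on the sensor, or 26–27 N net, twice. That is slightly over your 25 N limit. I then held it at about 18–20 N for about 0.6 s; from first reaching 15 N, the pull lasted about 0.9 s.
- **Tool drift:** while pressing, the tool leaned by about 0.05 rad. My computed head position then read about 3 mm off the slot centre, which disagreed with the final camera check. Part of that lean was probably taken up in the grip.

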